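# Turn the drive plate onto its key and press it home

### The job

The drive plate sits loose and too high on the gear unit. With the fingertips, push its upright stud round until the notch in the rim is over the key, and only then press down on the hub until the plate is fully home on its seat, and take the hand away. Do not lift, tip or carry the plate, and leave the nut, the bearing and the glue bottle where they are.

Things in the scene. Friction and masses are not known exactly. Their poses are not given: they have to be found in the camera images.
- gear_unit: Square grey gear housing, 130 x 130 mm foot, fixed to the bench at a varying place and yaw. Origin: centre of its underside; z up; its -x axis points from the shaft to the key. On top is a round dark seat, 100 mm diameter, 46 mm above the bench, with a vertical 18 mm shaft in its middle (hidden in the plate's hub) that ends at 72 mm.
- drive_plate: Loose steel disc, 100 mm diameter, 8 mm thick, about 0.3 kg, lying level on the shaft, free to turn either way by any amount; it stays where it is left. Origin: centre of its underside, 60 mm above the bench at the start, 46 mm when fully home. z up; its -x axis points to its notch, +x to its stud. If the notch is not over the key, pressing leaves it askew on the key, 5 mm short of home.
- grip_ring (a joint): Black rubber sleeve, 52 mm diameter, on the shaft under the plate; it slides down with friction, without a spring. 0 m at the start (it carries the plate 14 mm too high), 0.014 m when pushed fully down, where it stays. It takes about 4 to 9 N on the hub to push it down; turning the plate by its stud takes under 2 N.
- notch (a point): Middle of the single notch in the plate's rim, 45 mm from the plate's axis, half-way through the thickness. The notch is 14 mm wide at its inner end (38 mm from the axis) and flares to 18 mm at the rim.
- key (a point): Top of the fixed upright key, 45 mm from the shaft's axis and 57 mm above the bench. The key is a bright steel block 9 mm wide, with a domed top, reaching from 41 to 58 mm from the axis, so that its outer end shows beyond the plate's rim. With the notch centred on it there is 3 mm of play on either side.
- stud (a point): Middle of the height of the round upright stud on the plate, 12 mm diameter, rising 30 mm above the plate's upper face (this point is 15 mm above that face and 41 mm from the axis), opposite the notch.
- hub_top (a point): Centre of the flat top of the plate's closed hub, 28 mm diameter, on the plate's axis, 24 mm above the plate's upper face; 92 mm above the bench at the start, 78 mm when the plate is fully home. Press here.
- nut: Bystander: steel hexagon nut, 30 x 34 x 18 mm, lying on the bench behind the gear unit. Origin: centre of its underside.
- bearing: Bystander: ball bearing, 52 mm diameter, 16 mm high, lying on the bench behind the gear unit. Origin: centre of its underside.
- glue_bottle: Bystander: red glue bottle with a nozzle, 40 mm diameter, 128 mm high, standing on the bench farther back. Origin: centre of its underside.
Things that resemble listed ones, but are neither listed nor needed, are in the scene too. Leave any black or pink look-alike of the drive_plate alone.

How it is judged (in metres and radians):
On the way:
1. the notch has been turned over the key (within 10 mm) while the plate is still up (horizontal distance between notch and key below 0.01 m and z of drive_plate in the frame of gear_unit above 0.0535 m), for 0.1 s.
At the end, for the whole second after the job is handed in: The plate lies level and at rest on its seat (underside within 2.5 mm of the seat, tilt under 0.06 rad) with its notch round the key (notch and key points within 6.5 mm from above) (z of drive_plate in the frame of gear_unit below 0.0485 m and horizontal distance between notch and key below 0.0065 m and horizontal distance between drive_plate and gear_unit below 0.004 m and angle between drive_plate's own z axis and vertical below 0.06 rad and linear speed of drive_plate below 0.01 m/s); the robot touches nothing.
It fails at once if the plate is lifted more than 8 mm above where it started (z of drive_plate in the frame of gear_unit above 0.068 m).
It fails at once if the plate is tipped by more than 0.25 rad (angle between drive_plate's own z axis and vertical above 0.25 rad).
It fails at once if the nut, the bearing or the glue bottle is moved by more than 20 mm (distance of any of nut, bearing, glue_bottle from where it was at the start of the episode above 0.02 m).
It also fails if it takes over 64 s, if anything falls off the work surface, if the arm or the gripper's body presses on something with over 40 N, if the wrist force passes 120 N, or if a joint passes its speed limit or range.

### The arm

A 6-joint arm with a two-finger parallel gripper is mounted at the origin on a cart in front of the work surface, level with it; the furniture and walls round the work are solid. World frame = base frame: x ahead of the robot, y to its left, z up, the work surface at z = 0. Lengths are in mm, angles in rad, forces in N, time in s.
With the tool pointing down it reaches from about 375 to 900 mm from the base axis. Payload 3.1 kg.
Tool frame: the origin (TCP) lies at the centre of the arm's flange, where the gripper is bolted on; the fingertips stand 173 mm ahead of it and the grasp point (between the pads) lies 155 mm ahead of it (manip.hold_point_z is the z of the grasp point in the tool frame, in mm); z points along the fingers, y is the line along which they close (so a half turn about z gives the same grasp; the last joint's range is limited). The gripper opens to 85 mm and grips with 20 to 120 N. Pads are 22 mm wide; open, the fingers measure 114 mm over their backs; the gripper's body (76 mm by 85 mm) begins 54 mm behind the grasp point. The pads swing forward as they close: fully open they stand 13 mm farther back than shut.
Start: joints at [1.063, 0.527, 1.433, -0, 1.181, -0.178], TCP at [201.777, 591.51, 404.71] pointing down, gripper open.
Joint ranges: [-3.08, 3.08], [-0.75, 2.2], [0.22, 2.44], [-1.43, 4.57], [0, 2.65], [-2.85, 2.85]. Speed limits (rad/s): [2.79, 2.79, 3.14, 3.14, 3.14, 3.14].

### API

Orientations are given as a 3x3 rotation matrix whose columns are the frame's x, y, z axes.
In Python, from cell import manip gives the robot as it stands.
- The arm moves only by the shell command python3 -m handwheel 'ROWS' [OPENING]. ROWS is a JSON object of lists of equal length, an entry for each row: "xyz": the shift along the tool's x, y, z in cm, a list of three; "rotation": the turn, a rotation vector about the tool's x, y, z in rad, a list of three. In form: {"xyz": [[tx, ty, tz], ...], "rotation": [[wx, wy, wz], ...]}. A call has 1 to 12 rows; each row shifts and turns the commanded pose from where the row before left it, along the tool's axes as they then stand; what a row does not reach is not made up. A row lasts 1/12 s, in which the tool goes at most 41.7 mm and 7.16 degrees, less where a joint would pass 70% of its speed; a pose out of reach is approached as far as the arm can. A call with a gripper value outside its range is refused whole. OPENING is the opening, from -1 (shut) to 1 (fully open), set as the call begins (- or left out, the last holds). The fingers move at their own pace and stop on an object; the grip force is fixed at half the most. Time passes only in rows, so rows that do not move let the fingers close. It gives the time, the measured TCP pose, the force, the opening and the grip force at its end, in the units of the state.
- manip.read_state(): the state, without advancing time (a new reading comes with each control period).
- manip.camera(name): name is "scene" or "top" or "wrist"; returns (picture, depth): 420x560x3 uint8, blue, green, red; 420x560 float32, mm along the optical axis (not along the pixel's ray), 0 where there is no reading.
- manip.camera_model(name): a dict with "K" (3x3 intrinsics, pixels), "R" (3x3) and "t" (3): a world point X has camera coordinates R X + t. Camera axes: x right, y down, z forward; pixel columns grow to the right and rows downward; lengths in mm; the calibration is good to about 2 mm. A picture is of the moment at which its call begins: read the wrist's pose just before it. camera_model takes no time and is no camera call; for the wrist camera it gives the pose at the moment of the call.
- manip.sign_off(): hands the job in; it is judged then, once.
The state is a dict: "t": time; "joint_positions": joint angles; "qd": joint speeds; "tau": joint torques, N m; "position": TCP position; "orientation": TCP orientation; "contact_force": force on the tool from outside, world axes, zero at the start; "torque": the same for the moment, N m; "width": opening from 0.0 (shut) to 1.0 (fully open); "finger_force": force on a finger pad.
Only numpy, scipy, OpenCV 4.12 (cv2) and the standard library are available. Lean on these libraries where they do the work, as an engineer would, in place of code of your own. Each camera call takes 0.05 s, during which the arm holds its last target. There are 200 camera calls.

## Working session

There is one attempt and no reset: what is moved stays moved. The work goes in short steps, Python scripts to look and compute and a shell command to move; the robot and the scene stay as the last step left them, time stands still between calls to the robot, and variables do not carry over. Pictures are saved under pics/ and viewed, at most 10 in all, crops included, and the job is handed in when it is done.

```bash
ls; mkdir -p pics
python3 - <<'E'
from cell import manip
import cv2, numpy as np
for n in ["top","scene"]:
    p,d=manip.camera(n); cv2.imwrite(f"pics/{n}0.png",p); np.savez(f"{n}0.npz",p=p,d=d)
    m=manip.camera_model(n); print(n,m)
s=manip.read_state(); print(s)
E
```

```text
pics
top {'K': array([[467.61395101,   0.        , 281.54744368],
       [  0.        , 467.61395101, 212.2689486 ],
       [  0.        ,   0.        ,   1.        ]]), 'R': array([[-0.00185182, -0.99995861,  0.00890824],
       [-0.99771698,  0.00124614, -0.0675224 ],
       [ 0.0675085 , -0.00901295, -0.99767799]]), 't': array([-215.82746501,  599.22021616, 1090.58806631])}
scene {'K': array([[478.72082992,   0.        , 281.23394314],
       [  0.        , 478.72082992, 210.83909591],
       [  0.        ,   0.        ,   1.        ]]), 'R': array([[ 0.80150737, -0.59769323, -0.01867461],
       [-0.44224592, -0.57145387, -0.69127348],
       [ 0.4024978 ,  0.56231956, -0.72235188]]), 't': array([-574.86138768,  180.85248537, 1131.28487868])}
{'t': 0.1, 'joint_positions': array([ 1.06349154e+00,  5.28386430e-01,  1.43377895e+00,  2.59732483e-05,
        1.18142055e+00, -1.78468749e-01]), 'qd': array([ 1.55509795e-03, -2.06509101e-04, -3.94513266e-03,  6.72446468e-04,
       -1.97033273e-05, -5.12599001e-04]), 'tau': array([-5.24402531e-04, -4.43304884e+01, -1.78585070e+01, -2.50762887e-04,
        3.88108136e-03, -1.26951156e-05]), 'position': array([201.63573021, 591.25227264, 403.82149321]), 'orientation': array([[-9.46415496e-01,  3.22950041e-01, -9.89381169e-04],
       [ 3.22951336e-01,  9.46413990e-01, -1.73056057e-03],
       [ 3.77479570e-04, -1.95735132e-03, -9.99998013e-01]]), 'contact_force': array([-0.17430015,  0.29278876, -0.22850155]), 'torque': array([ 0.01817288,  0.00974291, -0.06613622]), 'finger_force': 0.0, 'width': 1.0012262424803304}
```

View pics/top0.png

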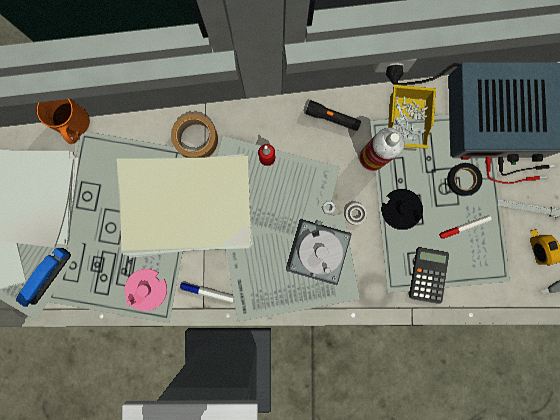

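View pics/scene0.png

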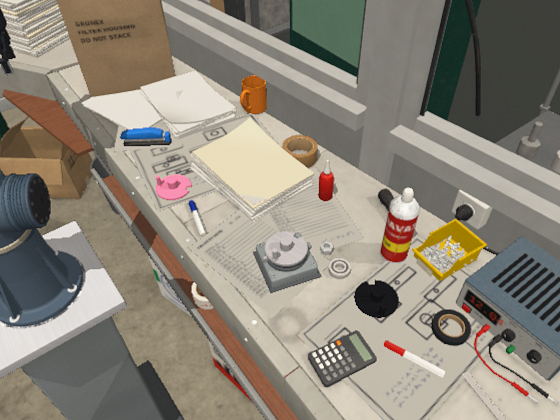

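The gear unit with the steel plate is at top (319,250) and scene (288,258). The nut is at top (329,207), the bearing at (355,212) and the glue bottle at (267,155). I'll zoom in on the plate and measure it.

```bash
cat > h.py <<'E'
import numpy as np, cv2
from cell import manip
def cast(m,u,v,z):
    "world point where pixel ray meets the plane of height z"
    r=m["R"].T@np.linalg.solve(m["K"],[u,v,1.]); c=-m["R"].T@m["t"]
    return c+r*(z-c[2])/r[2]
def cloud(m,d):
    v,u=np.indices(d.shape); r=np.stack([u,v,np.ones_like(u)],-1)@np.linalg.inv(m["K"]).T
    return (r*d[...,None]-m["t"])@m["R"]
E
python3 - <<'E'
from h import *
z=np.load("top0.npz"); s=np.load("scene0.npz")
a=cv2.resize(z["p"][210:290,279:359],(400,400),interpolation=cv2.INTER_CUBIC)
b=cv2.resize(s["p"][218:298,248:328],(400,400),interpolation=cv2.INTER_CUBIC)
cv2.imwrite("pics/crop0.png",np.hstack([a,b]))
for n,q,r in (("top",z,(210,290,279,359)),("scene",s,(218,298,248,328))):
    W=cloud(manip.camera_model(n),q["d"])[r[0]:r[1],r[2]:r[3]].reshape(-1,3)
    W=W[np.repeat(True,len(W))]
    for lo,hi,l in ((62,74,"plate"),(86,96,"hub"),(97.5,110,"hi")):
        k=W[(W[:,2]>lo)&(W[:,2]<hi)]
        if len(k): print(n,l,len(k),k.mean(0).round(1),((k.max(0)+k.min(0))/2).round(1),np.ptp(k,axis=0).round(1),k[:,2].max())
m=manip.camera_model("top"); print(cast(m,319,250,68))
E
```

```text
top plate 1333 [ 504.7 -304.3   68.4] [ 504.4 -304.4   68.1] [97.2 97.8 11.8] 73.9870424373656
top hub 128 [ 502.8 -304.7   92. ] [ 490.5 -306.1   91.2] [57.1 28.3  9.5] 95.9421770754715
top hi 14 [ 466.7 -316.    99.4] [ 466.6 -315.5   99.1] [8.7 9.  3.2] 100.74809546709463
scene plate 971 [ 502.7 -309.3   68.9] [ 505.9 -302.5   68. ] [101.8 103.8  11.6] 73.78122281964589
scene hub 118 [ 499.5 -307.2   92.3] [ 489.9 -306.5   91. ] [59.6 30.7  9.9] 95.97272220696975
scene hi 16 [ 465.7 -317.3   99.8] [ 465.4 -317.   100.3] [9.8 9.8 5.5] 103.0445889639976
[ 509.89738615 -301.06741689   68.        ]
```

View pics/crop0.png

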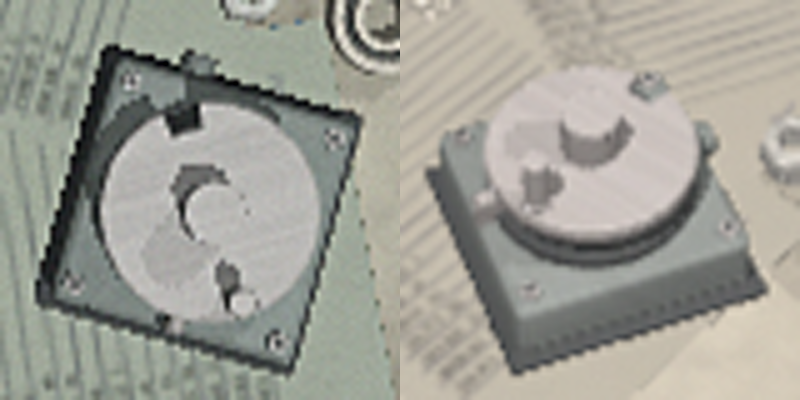

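The top crop shows the notch at about (185,118), the stud at (240,302) and the bright key sticking out beyond the rim at (173,325). In the scene crop the key is at (488,200). The boss at (200,60) is part of the housing. Next I'll get the key direction.

Run:
```python
from h import *
z=np.load("top0.npz"); m=manip.camera_model("top"); ms=manip.camera_model("scene")
C=np.array([504.7,-304.2])
W=cloud(m,z["d"])[200:300,269:369].reshape(-1,3)
k=W[(W[:,2]>25)&(W[:,2]<105)]
r=cv2.minAreaRect(k[:,:2].astype(np.float32)); print("housing",r)
pl=W[(W[:,2]>64)&(W[:,2]<72)]; print("plate circle",cv2.minEnclosingCircle(pl[:,:2].astype(np.float32)))
for mm,u,v,n in ((m,279+173/5,210+325/5,"key top"),(ms,248+88/5,218+200/5,"key scene")):
    q=cast(mm,u,v,55)[:2]-C; print(n,q,np.hypot(*q),np.degrees(np.arctan2(q[1],q[0])))
for mm,u,v,zz,n in ((m,279+185/5,210+118/5,66,"notch top"),(ms,248+250/5,218+82/5,68,"notch sc"),(m,279+242/5,210+303/5,98,"stud")):
    q=cast(mm,u,v,zz)[:2]-C; print(n,q,np.hypot(*q),np.degrees(np.arctan2(q[1],q[0])))
```

```text
housing ((510.76141357421875, -306.0537109375), (118.17203521728516, 129.8960418701172), 73.84423828125)
plate circle ((504.9033508300781, -304.34649658203125), 49.97403335571289)
key top [-51.9137602   14.74495221] 53.96713919876648 164.1439785049144
key scene [-50.05285369  10.99616968] 51.246501446241915 167.60946067990338
notch top [42.39418688  9.51808923] 43.44952363171952 12.653877717318352
notch sc [46.97948019 13.24300282] 48.81033376801864 15.742565072032964
stud [-39.54817652 -12.33978742] 41.42859664090758 -162.67107967203933
```

```bash
python3 -m handwheel '{"xyz":[[-3.9,-0.25,0],[-3.9,-0.25,0],[-3.9,-0.25,0],[-3.9,-0.25,0],[-3.9,-0.25,0],[-3.9,-0.25,0],[-3.9,-0.25,0],[-3.9,-0.25,0],[-3.9,-0.25,0],[-3.9,-0.25,0],[-3.9,-0.25,0],[-3.9,-0.25,0]],"rotation":[[0,0,0.064],[0,0,0.064],[0,0,0.064],[0,0,0.064],[0,0,0.064],[0,0,0.064],[0,0,0.064],[0,0,0.064],[0,0,0.064],[0,0,0.064],[0,0,0.064],[0,0,0.064]]}' -0.3
python3 -m handwheel '{"xyz":[[-3.9,-0.25,0],[-3.9,-0.25,0],[-3.9,-0.25,0],[-3.9,-0.25,0],[-3.9,-0.25,0],[-3.9,-0.25,0],[-3.9,-0.25,0],[-3.9,-0.25,0],[-3.9,-0.25,0],[-3.9,-0.25,0],[-3.9,-0.25,0],[-3.9,-0.25,0]],"rotation":[[0,0,0.09],[0,0,0.09],[0,0,0.09],[0,0,0.09],[0,0,0.09],[0,0,0.09],[0,0,0.09],[0,0,0.09],[0,0,0.09],[0,0,0.09],[0,0,0.09],[0,0,0.09]]}'
cat >> h.py <<'E'
C=np.array([504.8,-304.3])
def goto(x,y,z,head):
    "print the shift (cm, tool axes) and turn (rad, tool z) to a TCP place with tool x heading head (deg)"
    s=manip.read_state(); R=s["orientation"]; 
    Rt=np.array([[np.cos(np.radians(head)),np.sin(np.radians(head)),0],[np.sin(np.radians(head)),-np.cos(np.radians(head)),0],[0,0,-1]])
    w=cv2.Rodrigues(R.T@Rt)[0].ravel()
    print("at",s["position"].round(1),"F",s["contact_force"].round(1),"head",np.degrees(np.arctan2(R[1,0],R[0,0])).round(1),"t",s["t"],"w",s["width"],"shift",(R.T@(np.array([x,y,z])-s["position"])/10).round(2),"turn",w.round(3))
E
python3 -c "
from h import *
a=np.radians(196.5); goto(*(C+41*np.array([np.cos(a),np.sin(a)])),290,16.5)"
```

```text
t: 1.1
position: [539.2, 279.6, 404.2]
orientation: [[-0.454, 0.891, -0.0], [0.891, 0.454, -0.0], [0.0, -0.0, -1.0]]
contact_force: [0.5, 0.6, 0.7]
width: 0.351
finger_force: 0.0
t: 2.1
position: [499.6, -165.6, 404.4]
orientation: [[0.573, 0.819, 0.0], [0.819, -0.573, -0.0], [-0.0, 0.0, -1.0]]
contact_force: [-0.5, -0.1, -0.7]
width: 0.349
finger_force: 0.0
at [ 499.6 -165.6  404.4] F [-0.5 -0.1 -0.7] head 55.0 t 2.1 w 0.3487588464931919 shift [-14.28   5.82  11.44] turn [ 0.    -0.     0.672]
```

```bash
python3 -m handwheel '{"xyz":[[-2.86,1.16,2.29],[-2.86,1.16,2.29],[-2.86,1.16,2.29],[-2.86,1.16,2.29],[-2.86,1.16,2.29],[0,0,0],[0,0,0],[0,0,0],[0,0,0],[0,0,0],[0,0,0],[0,0,0]],"rotation":[[0,0,0],[0,0,0],[0,0,0],[0,0,0],[0,0,0],[0,0,0.112],[0,0,0.112],[0,0,0.112],[0,0,0.112],[0,0,0.112],[0,0,0.112],[0,0,0]]}'
python3 - <<'E'
from h import *
a=np.radians(196.5); goto(*(C+41*np.array([np.cos(a),np.sin(a)])),247,16.5)
m=manip.camera_model("wrist"); p,d=manip.camera("wrist"); cv2.imwrite("pics/w1.png",p)
W=cloud(m,d)
k=W[(W[...,2]>94)&(W[...,2]<102)&(np.hypot(W[...,0]-C[0],W[...,1]-C[1])<55)]; print("stud top",len(k),k.mean(0),k.max(0),k.min(0))
k=W[(W[...,2]>88)&(W[...,2]<94)&(np.hypot(W[...,0]-C[0],W[...,1]-C[1])<22)]; print("hub",len(k),k.mean(0),(k.max(0)+k.min(0))/2)
E
```

```text
t: 3.1
position: [466.4, -314.2, 289.8]
orientation: [[0.958, 0.287, -0.001], [0.287, -0.958, 0.001], [-0.0, -0.001, -1.0]]
contact_force: [-0.8, -0.5, 0.0]
width: 0.353
finger_force: 0.0
at [ 466.4 -314.2  289.8] F [-0.8 -0.5  0. ] head 16.7 t 3.1 w 0.35333974620859215 shift [-0.13  0.14  4.28] turn [-0.001  0.     0.003]
stud top 349 [ 465.98328673 -316.50687053   96.3028109 ] [ 471.47486621 -310.87241678   98.18421415] [ 459.92665474 -322.44310352   94.03816012]
hub 2024 [ 505.24134425 -305.29689406   90.56287599] [ 505.10925156 -305.50366059   90.34547407]
```

View pics/w1.png

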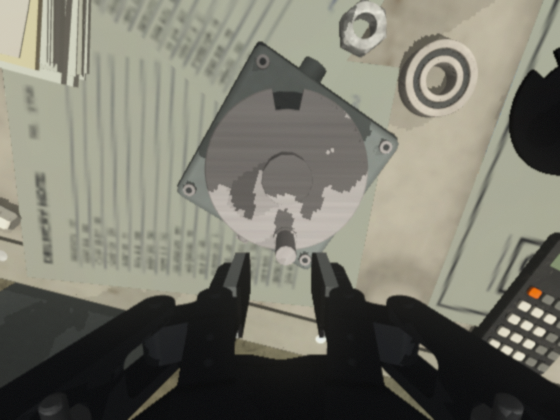

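The stud at (285,255) is centred between the fingertips, the notch is at (287,100), and the nut and bearing are well clear. I'll lower the fingers around the stud and start turning.

```bash
python3 -m handwheel '{"xyz":[[-0.05,0.1,1],[-0.05,0.1,1],[0,0,1],[0,0,1.2],[0,0,0],[0,0,0]],"rotation":[[0,0,0],[0,0,0],[0,0,0],[0,0,0],[0,0,0],[0,0,0]]}'
python3 -m handwheel '{"xyz":[[0.013,0.328,0],[0.013,0.328,0],[0.013,0.328,0],[0.013,0.328,0],[0.013,0.328,0],[0.013,0.328,0],[0.013,0.328,0],[0.013,0.328,0]],"rotation":[[0,0,-0.08],[0,0,-0.08],[0,0,-0.08],[0,0,-0.08],[0,0,-0.08],[0,0,-0.08],[0,0,-0.08],[0,0,-0.08]]}'
python3 - <<'E'
from h import *
s=manip.read_state(); R=s["orientation"]; print(s["position"]-np.r_[C,0]+155*R[:,2]*0)
p,d=manip.camera("wrist"); cv2.imwrite("pics/w2.png",p)
E
```

```text
t: 3.65
position: [465.7, -316.2, 246.7]
orientation: [[0.957, 0.289, -0.002], [0.289, -0.957, 0.002], [-0.002, -0.003, -1.0]]
contact_force: [0.2, -0.1, 0.9]
width: 0.355
finger_force: 0.0
t: 4.32
position: [481.0, -337.5, 248.5]
orientation: [[0.592, 0.806, -0.0], [0.806, -0.592, 0.0], [0.0, -0.001, -1.0]]
contact_force: [-0.1, 0.7, -0.1]
width: 0.353
finger_force: 0.4
[-23.84803973 -33.21980453 248.47564014]
```

View pics/w2.png

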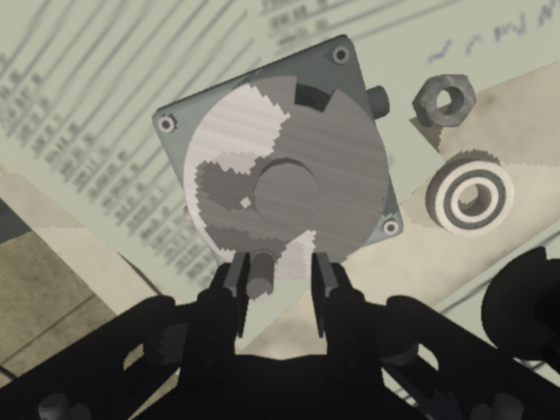

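The left fingertip is pushing the stud at (260,270) and the notch has moved to (315,97), so the plate is turning in the right direction. I'll keep going.

```bash
python3 -m handwheel '{"xyz":[[0.013,0.328,0],[0.013,0.328,0],[0.013,0.328,0],[0.013,0.328,0],[0.013,0.328,0],[0.013,0.328,0],[0.013,0.328,0],[0.013,0.328,0],[0.013,0.328,0],[0.013,0.328,0],[0.013,0.328,0],[0.013,0.328,0]],"rotation":[[0,0,-0.08],[0,0,-0.08],[0,0,-0.08],[0,0,-0.08],[0,0,-0.08],[0,0,-0.08],[0,0,-0.08],[0,0,-0.08],[0,0,-0.08],[0,0,-0.08],[0,0,-0.08],[0,0,-0.08]]}' | grep -v orient
python3 -m handwheel '{"xyz":[[0.013,0.328,0],[0.013,0.328,0],[0.013,0.328,0],[0.013,0.328,0],[0.013,0.328,0],[0.013,0.328,0],[0.013,0.328,0],[0.013,0.328,0],[0.013,0.328,0],[0.013,0.328,0],[0.013,0.328,0],[0,0,0]],"rotation":[[0,0,-0.08],[0,0,-0.08],[0,0,-0.08],[0,0,-0.08],[0,0,-0.08],[0,0,-0.08],[0,0,-0.08],[0,0,-0.08],[0,0,-0.08],[0,0,-0.08],[0,0,-0.08],[0,0,0]]}' | grep -v orient
python3 - <<'E'
from h import *
goto(*C,247,163.8)
s=manip.read_state(); q=s["position"][:2]-C; print("tool angle",np.degrees(np.arctan2(q[1],q[0])),np.hypot(*q))
m=manip.camera_model("wrist"); p,d=manip.camera("wrist"); cv2.imwrite("pics/w3.png",p)
W=cloud(m,d); r=np.hypot(W[...,0]-C[0],W[...,1]-C[1])
k=W[(W[...,2]>84)&(W[...,2]<101)&(abs(r-41)<9)]; print("stud",len(k),k.mean(0) if len(k) else 0)
E
```

```text
t: 5.37
position: [518.4, -343.8, 248.5]
contact_force: [0.3, -1.0, -1.0]
width: 0.353
finger_force: 0.5
t: 6.37
position: [544.0, -319.2, 248.6]
contact_force: [0.3, -0.0, -0.3]
width: 0.35
finger_force: 0.0
at [ 544.  -319.2  248.6] F [ 0.3 -0.  -0.3] head 158.9 t 6.3667 w 0.35017481187626126 shift [ 4.19 -0.02  0.15] turn [-0.     0.001 -0.085]
tool angle -20.801521592787463 41.94626346212515
stud 2105 [ 536.16204707 -319.79064541   93.6378249 ]
```

View pics/w3.png

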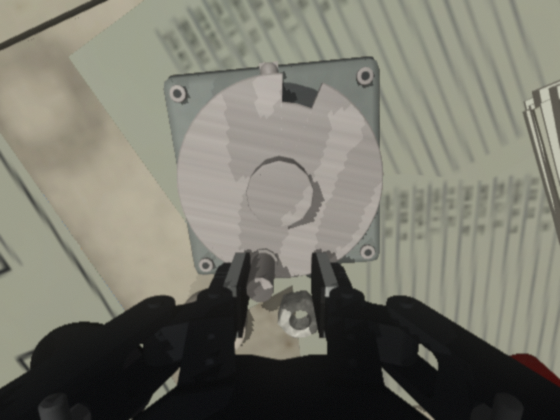

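The key's bright outer end shows at (267,68) and the notch is at (301,93), so some turn remains. I'll work out the angle.

```bash
cat >> h.py <<'E'
def ang(q): q=np.asarray(q)[:2]-C; return np.degrees(np.arctan2(q[1],q[0])).round(1),np.hypot(*q).round(1)
E
python3 - <<'E'
from h import *
m=manip.camera_model("wrist")
W=None
for n,u,v,z in (("key",267,68,55),("notch rim L",282,79,68),("notch rim R",323,88,68),("notch in L",281,102,68),("notch in R",313,108,68),("hub",280,192,92)):
    w=cast(m,u,v,z); print(n,w.round(1),ang(w))
E
```

```text
key [ 451.9 -290.6   55. ] (np.float64(165.5), np.float64(54.7))
notch rim L [ 460.6 -286.5   68. ] (np.float64(158.0), np.float64(47.7))
notch rim R [ 470.5 -270.9   68. ] (np.float64(135.7), np.float64(47.8))
notch in L [ 469.3 -290.3   68. ] (np.float64(158.5), np.float64(38.2))
notch in R [ 476.8 -277.8   68. ] (np.float64(136.6), np.float64(38.5))
hub [ 502.8 -303.7   92. ] (np.float64(164.7), np.float64(2.1))
```

```bash
python3 -m handwheel '{"xyz":[[0.01,0.287,0],[0.01,0.287,0],[0.01,0.287,0],[0.01,0.287,0],[0,0,0],[0,0,0]],"rotation":[[0,0,-0.07],[0,0,-0.07],[0,0,-0.07],[0,0,-0.07],[0,0,0],[0,0,0]]}' | grep -v orient
python3 - <<'E'
from h import *
goto(*C,247,163.8)
p,d=manip.camera("wrist"); cv2.imwrite("pics/w4.png",cv2.resize(p[50:210,160:400],(720,480),interpolation=cv2.INTER_CUBIC))
E
```

```text
t: 6.92
position: [546.3, -308.3, 248.4]
contact_force: [0.1, -0.4, 0.0]
width: 0.349
finger_force: 0.0
at [ 546.3 -308.3  248.4] F [ 0.1 -0.4  0. ] head 174.7 t 6.9167 w 0.349363337047997 shift [4.17 0.02 0.14] turn [0.    0.    0.191]
```

View pics/w4.png

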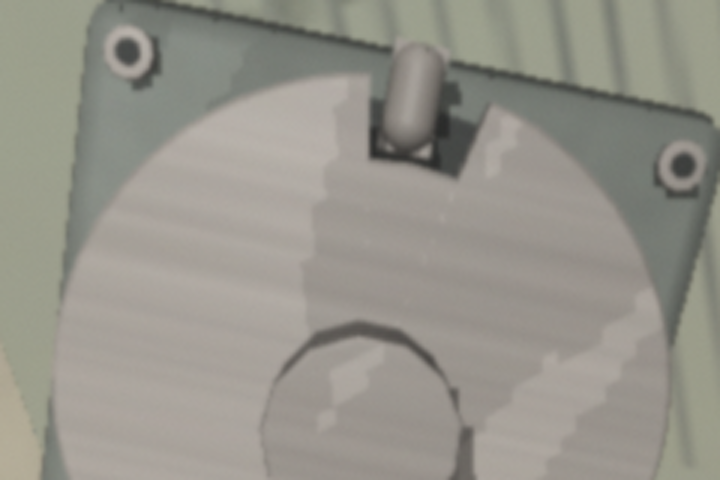

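The key, running from (423,45) to (405,150) in the crop, now shows inside the notch. The notch's inner corners are at (370,158) and (458,180), and the key sits slightly left of its middle.

Run:
```python
from h import *
m=manip.camera_model("wrist")
H=cast(m,160+361/3,50+425/3,92); print("hub",H)
import h; h.C=H[:2]
for n,u,v,z in (("key out",421,48,56),("key mid",413,95,57),("key in",406,140,56),("rim L",370,76,68),("rim R",492,105,68),("in L",370,158,68),("in R",458,180,68)):
    w=cast(m,160+u/3,50+v/3,z); print(n,w.round(1),h.ang(w))
```

```text
hub [ 502.20840572 -304.15084302   92.        ]
key out [ 450.6 -290.    56. ] (np.float64(164.7), np.float64(53.5))
key mid [ 457.4 -291.9   57. ] (np.float64(164.7), np.float64(46.5))
key in [ 463.8 -293.4   56. ] (np.float64(164.4), np.float64(39.9))
rim L [ 455.6 -298.6   68. ] (np.float64(173.2), np.float64(46.9))
rim R [ 461.2 -281.1   68. ] (np.float64(150.7), np.float64(47.1))
in L [ 466.9 -299.6   68. ] (np.float64(172.7), np.float64(35.6))
in R [ 471.1 -286.8   68. ] (np.float64(150.7), np.float64(35.6))
```

```bash
python3 -m handwheel '{"xyz":[[0.005,0.205,0],[0,0,0],[0,0,0],[0,-0.4,0],[0,0,0],[0,0,-1.5],[0,0,-2],[0,0,-2],[0,0,0]],"rotation":[[0,0,-0.05],[0,0,0],[0,0,0],[0,0,0],[0,0,0],[0,0,0],[0,0,0],[0,0,0],[0,0,0]]}' | grep -v orient
python3 - <<'E'
from h import *
m=manip.camera_model("wrist")
p,d=manip.camera("wrist"); cv2.imwrite("pics/w5.png",cv2.resize(p[60:220,160:400],(720,480),interpolation=cv2.INTER_CUBIC))
W=cloud(m,d); k=W[(W[...,2]>88)&(W[...,2]<94)&(np.hypot(W[...,0]-C[0],W[...,1]-C[1])<22)]; c=(k.max(0)+k.min(0))/2; print("hub",k.mean(0),c)
import h; goto(*C,300,175)
E
```

```text
t: 7.72
position: [547.4, -311.3, 307.1]
contact_force: [0.2, -0.1, 0.5]
width: 0.35
finger_force: 0.0
hub [ 503.83716444 -304.38340615   90.61701695] [ 504.32102915 -304.29394331   90.38577907]
at [ 546.9 -310.9  305.4] F [-0.3 -0.6 -0.7] head 177.7 t 7.7667 w 0.34456942555863174 shift [4.24 0.5  0.52] turn [-0.003  0.004  0.048]
```

View pics/w5.png

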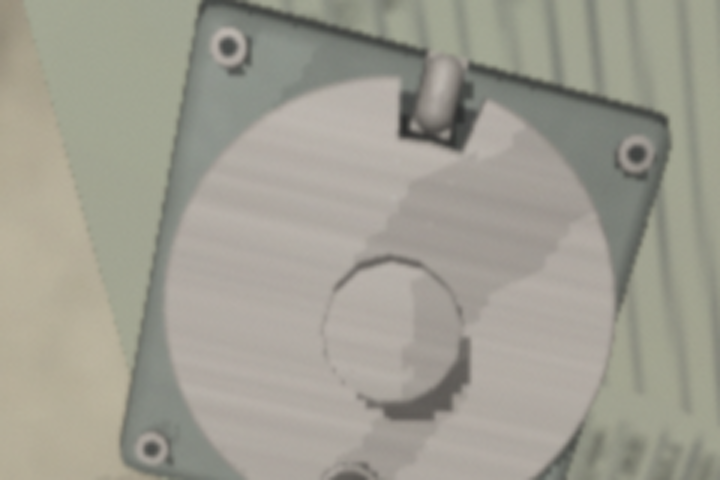

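The key now sits in the middle of the notch, with the notch corners at (400,135) and (463,152) and the key's inner end at (432,130). The plate is still up. I'll shut the fingers and move over the hub.

```bash
python3 -m handwheel '{"xyz":[[2.1,0.25,0],[2.1,0.25,0],[0,0,0],[0,0,0],[0,0,0],[0,0,0],[0,0,0],[0,0,0]],"rotation":[[0,0,0],[0,0,0],[0,0,0],[0,0,0],[0,0,0],[0,0,0],[0,0,0],[0,0,0]]}' -1 | grep -v orient
python3 -c "
from h import *
goto(504.5,-304.3,268,178)"
```

```text
t: 8.43
position: [505.1, -303.7, 303.0]
contact_force: [-0.6, -0.9, -0.3]
width: 0.0
finger_force: 0.0
at [ 505.1 -303.7  303. ] F [-0.6 -0.9 -0.3] head 177.8 t 8.4333 w 3.702139463980553e-05 shift [ 0.06 -0.06  3.5 ] turn [-0.     0.    -0.004]
```

```bash
python3 -m handwheel '{"xyz":[[0.05,0,1],[0,0,1],[0,0,1],[0,0,0.5],[0,0,0.2],[0,0,0.2],[0,0,0.2],[0,0,0]],"rotation":[[0,0,0],[0,0,0],[0,0,0],[0,0,0],[0,0,0],[0,0,0],[0,0,0],[0,0,0]]}' | grep -v orient
python3 -m handwheel '{"xyz":[[0,0,0.2],[0,0,0.2],[0,0,0.2],[0,0,0.2],[0,0,0]],"rotation":[[0,0,0],[0,0,0],[0,0,0],[0,0,0],[0,0,0]]}' | grep -v orient
```

```text
t: 9.1
position: [503.8, -303.4, 262.0]
contact_force: [-0.8, -0.4, -0.3]
width: 0.001
finger_force: 0.0
t: 9.52
position: [504.1, -303.7, 254.3]
contact_force: [-1.4, 1.0, 2.4]
width: 0.002
finger_force: 1.2
```

```bash
python3 -m handwheel '{"xyz":[[0,0,0.15],[0,0,0.15],[0,0,0.15],[0,0,0]],"rotation":[[0,0,0],[0,0,0],[0,0,0],[0,0,0]]}' | grep -v orient
python3 -m handwheel '{"xyz":[[0,0,0.15],[0,0,0.15],[0,0,0]],"rotation":[[0,0,0],[0,0,0],[0,0,0]]}' | grep -v orient
```

```text
t: 9.85
position: [504.1, -303.6, 251.5]
contact_force: [-3.2, 2.8, 14.3]
width: 0.0
finger_force: 7.0
t: 10.1
position: [504.0, -303.5, 251.3]
contact_force: [-6.9, 6.5, 31.1]
width: 0.002
finger_force: 15.8
```

The force climbs sharply at a TCP height of 251 mm, which matches the hub at 78 mm, so the plate is home. I'll retract and check.

```bash
python3 -m handwheel '{"xyz":[[0,0,-0.5],[0,0,-0.5],[0,0,-2],[0,0,-3],[0,0,-3],[-3,0,-2],[-3,0,0],[0,0,0],[0,0,0]],"rotation":[[0,0,0],[0,0,0],[0,0,0],[0,0,0],[0,0,0],[0,0,0],[0,0,0],[0,0,0],[0,0,0]]}' | grep -v orient
python3 - <<'E'
from h import *
m=manip.camera_model("wrist"); p,d=manip.camera("wrist"); cv2.imwrite("pics/w6.png",p)
W=cloud(m,d); r=np.hypot(W[...,0]-C[0],W[...,1]-C[1])
k=W[(r<10)&(W[...,2]>60)]; print("hub z",np.median(k[:,2]))
k=W[(r>18)&(r<34)&(W[...,2]>45)&(W[...,2]<75)]; A=np.c_[k[:,:2]-C,np.ones(len(k))]; print("plate plane",np.linalg.lstsq(A,k[:,2],rcond=None)[0])
E
```

```text
t: 10.85
position: [565.0, -305.9, 356.3]
contact_force: [-0.3, -0.2, -0.5]
width: 0.001
finger_force: 0.0
hub z 324.10125235899784
plate plane [1.66161286e-03 6.08197578e-05 5.26008387e+01]
```

View pics/w6.png

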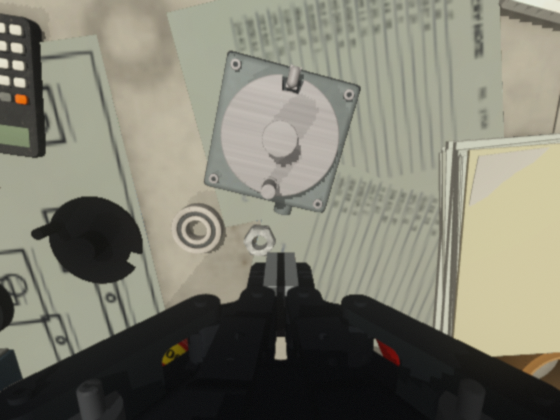

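The plate is level: its upper face reads 52.6 mm, against 54 mm expected with the wrist camera's usual 1.5 mm low bias. The key is in the notch at (292,80), and the nut and bearing have not moved. The hand is clear, so I'm handing in.

```bash
python3 -c "
from cell import manip
print(manip.sign_off())"
```

```text
the job is handed in; nothing more can be done
None
```

The job is handed in after about 11 s: I turned the plate by its stud until the notch was over the key and pressed it fully home (last image: level, key in the notch, hand clear), but no verdict came back.

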